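Clip the tether snap hook onto the bench eye

ROBOT

A 7-joint arm with a two-finger parallel gripper is mounted at the origin on a cart in front of the work surface, level with it; the furniture and walls round the work are solid. World frame = base frame: x ahead of the robot, y to its left, z up, the work surface at z = 0. Lengths are in m, angles in degrees, forces in N, time in s.
With the tool pointing down it reaches from about 0.35 to 0.9 m from the base axis. Payload 19.9 kg.
Tool frame: the origin (TCP) lies at the very end of the fingers, on their centre line; the grasp point (between the pads) lies 19 mm behind it; z points along the fingers, y is the line along which they close (so a half turn about z gives the same grasp; the last joint's range is limited). The gripper opens to 85 mm and grips with 20 to 120 N. Pads are 22 mm wide; open, the fingers measure 114 mm over their backs; the gripper's body (76 mm by 85 mm) begins 54 mm behind the grasp point. The pads swing forward as they close: fully open they stand 13 mm farther back than shut.
Start: joints at [71.133, 23.915, -0.59, 92.452, 0.269, 63.638, -3.037], TCP at [0.177, -0.599, 0.231] pointing down, gripper open.
Joint ranges: [-161.28, 161.28], [-22.2, 115.67], [-73.04, 71.86], [3.21, 147.25], [-68.34, 248.33], [10.77, 114.83], [-161.83, 161.83]. Speed limits (degrees/s): [108.29, 108.29, 136.94, 136.94, 172.46, 172.46, 172.46].

INTERFACE

Orientations are given as a 3x3 rotation matrix whose columns are the frame's x, y, z axes.
In Python, from cell import bot, optics gives the robot as it stands.
- The arm moves only by the shell command python3 -m handwheel 'ROWS' [FORCE]. ROWS is text: rows parted by semicolons, each of 7 numbers parted by spaces: the turn, a rotation vector about the world's x, y, z in units of 8 degrees (1.0 is 8 degrees), then the shift along the world's x, y, z in units of 40 mm (1.0 is 40 mm), then the opening, from -1 (shut) to 1 (fully open). A call has 1 to 10 rows; each row is the pose to reach, as a shift and turn from the pose commanded when the call began; what a row does not reach only later rows make up. A row lasts 1/8 s, in which the tool goes at most 62.5 mm and 10.7 degrees, less where a joint would pass 70% of its speed; a pose out of reach is approached as far as the arm can. A call with a gripper value outside its range is refused whole. The fingers move at their own pace and stop on an object; FORCE is the grip in N (left out, the last holds). Time passes only in rows, so rows that repeat a pose let the fingers close. It gives the time, the measured TCP pose, the force, the opening and the grip force at its end, in the units of the state.
- bot.read_state(): the state, without advancing time (a new reading comes with each control period).
- optics.camera(name): name is "scene" or "top"; returns a dict with "pixels" (400x640x3 uint8, red, green, blue), "camera_matrix" (3x3 intrinsics, pixels), "dist_coeffs" ([k1, k2, p1, p2, k3] as OpenCV has them; the pictures are not rectified), "origin" and "attitude" of the camera in the world. Camera axes: x right, y down, z forward; pixel columns grow to the right and rows downward; lengths in m; the calibration is good to about 2 mm. A picture is of the moment at which its call begins. There is no depth.
- bot.finish_job(): hands the job in; it is judged then, once.
The state is a dict: "t": time; "joints": joint angles; "qd": joint speeds; "effort": joint torques, N m; "eef_pos": TCP position; "tool_rot": TCP orientation; "wrist_force": force on the tool from outside, world axes, zero at the start; "moment": the same for the moment, N m; "gripper_width": opening from 0.0 (shut) to 1.0 (fully open); "grip_force": force on a finger pad.
Only numpy, scipy, OpenCV 4.12 (cv2) and the standard library are available. Lean on these libraries where they do the work, as an engineer would, in place of code of your own. Each camera call takes 0.05 s, during which the arm holds its last target. There are 200 camera calls.

TASK

Take the tether's snap hook by its orange grip out of its grey rest and press its gate straight down on the steel bar of the bench eye until the bar has passed inside and the gate has sprung shut. Then pull the hook up against the bar for a moment with about 8 N to prove that it holds, lower it until it hangs on the bar, and let go. Never press or pull on the eye with more than 25 N, and leave the petri dish and the bottles beside it where they are.

Things in the scene. Friction and masses are not known exactly. Their poses are not given: they have to be found in the camera images.
- hook: snap hook: flat pear-shaped steel frame of 10 mm rod (x -47 to 27, z 0 to 62 mm), brass gate along its bottom, orange grip on top; about 120 g. Origin: its underside, straight below the grip; z up through the grip, x from the gate's hinge towards the nose, y across its thickness. The fixed nose spans x 10 to 27 mm at the bottom: a bar pressed on it cannot get in
- hook_grip (a point): centre of the hook's orange moulded grip, 82 mm above the hook's origin; the grip is 30 (hook x) x 14 (y) x 40 mm (z 62 to 102), with a small steel ring on top up to z = 114 mm
- hook_gate: the hook's gate, a brass rod 7 mm thick and 42 mm long; origin on its hinge, at x -34, z 5 mm of the hook. Shut, it lies along the hook's +x, its free end at the hook's x = 8, underside z 1.5, upper side z 8.5 mm. A bar of 8 mm pressed up on it at the hook's x = -5 to 5 mm slides off its end some 32 to 38 mm after first touch
- gate_swing (a joint): gate angle in rad: 0 shut against the nose, to 1.2 open. It opens only inward (up into the frame) and is sprung shut: 5 N at 34 mm from the hinge starts it; far open it pushes about 8 N down on the bar, then 11 N along hook x. Once the bar has slid off its end (gate at about 0.8) it snaps shut below the bar; some 14 mm on, the bar meets the inside of the frame's top
- hook_seat (a point): inside of the top of the hook's frame, 52 mm straight above its origin; the inside falls away to both sides, so the hook hangs upright with the bar here (centre of mass some 15 mm below)
- anchor: bench eye, fixed to the worktop: round grey foot, 76 mm diameter, origin at the centre of its underside. On its screwed shank stands a steel loop: a level bar of 8 mm diameter along this body's y, straight above the origin, its top 90 to 110 mm above the worktop. That height differs each time and is not reported: feel for it or look. It stays put in use
- shank (a point): top of the socket that takes the eye's shank, 18 mm above the foot's underside, on its axis. Above it stands a yellow crosspiece, and from that rise the loop's legs at y = 24 and -24 mm of the anchor: 40 mm free between the legs, 62 mm from the crosspiece up to the bar's top
- rest: grey slotted block, fixed to the worktop, in which the hook stands upright at first, its underside 8 mm above the worktop; origin under the hook's origin, x along the slot; slot 12 mm wide, walls up to 38 mm above the worktop, foot 100 x 50 mm
- petri_dish: bystander: closed petri dish, 61 mm diameter, 15 mm high; origin at the centre of its underside
- dropper: bystander: white dropper bottle, 20 mm diameter, 65 mm high; origin at the centre of its underside
- reagent: bystander: clear reagent bottle with blue cap, 56 mm diameter, 105 mm high; origin at the centre of its underside
Things that resemble listed ones, but are neither listed nor needed, are in the scene too. What is shaped like the anchor but brown or red is not meant.

How it is judged:
By the outcome, as a careful person would: the job done as asked, in the order asked, and still so for the second after the job is handed in, with the robot touching nothing.
It also fails if it takes over 64 s, if anything falls off the work surface, if the arm or the gripper's body presses on something with over 40 N, if the wrist force passes 120 N, or if a joint passes its speed limit or range.

## Working session

There is one attempt and no reset: what is moved stays moved. The work goes in short steps, Python scripts to look and compute and a shell command to move; the robot and the scene stay as the last step left them, time stands still between calls to the robot, and variables do not carry over. Pictures are saved under pics/ and viewed, at most 10 in all, crops included, and the job is handed in when it is done.

```bash
ls; mkdir -p pics
cat > h.py <<'E'
import numpy as np, cv2
from cell import bot, optics
def shot(n):
    c=optics.camera(n); np.savez(f'/tmp/{n}.npz',**{k:np.array(c[k]) for k in c}); return c
def load(n): return dict(np.load(f'/tmp/{n}.npz'))
def ray(c,uv):
    p=cv2.undistortPoints(np.array([[uv]],float),c['camera_matrix'],c['dist_coeffs'])[0,0]
    d=np.array(c['attitude'])@[p[0],p[1],1]; return np.array(c['origin']),d/np.linalg.norm(d)
def onz(c,uv,z):
    o,d=ray(c,uv); return o+d*(z-o[2])/d[2]
def tri(c1,u1,c2,u2):
    o1,d1=ray(c1,u1);o2,d2=ray(c2,u2)
    t=np.linalg.lstsq(np.c_[d1,-d2],o2-o1,rcond=None)[0]
    a,b=o1+d1*t[0],o2+d2*t[1]; return (a+b)/2,np.linalg.norm(a-b)
def proj(c,P):
    R=np.array(c['attitude']).T; t=-R@np.array(c['origin'])
    return cv2.projectPoints(np.atleast_2d(P).astype(float),cv2.Rodrigues(R)[0],t,c['camera_matrix'],c['dist_coeffs'])[0][:,0]
E
python3 - <<'E'
from h import *
for n in('scene','top'):
    c=shot(n); cv2.imwrite(f'pics/{n}1.png',np.array(c['pixels'])[:,:,::-1]); print(n,c['origin'],np.round(c['attitude'],3).tolist(),c['camera_matrix'][0])
s=bot.read_state(); print({k:np.round(s[k],3).tolist() for k in s})
E
```

```text
pics
scene [ 0.02456524 -0.31431213  0.50891723] [[0.685, -0.324, 0.653], [-0.729, -0.317, 0.607], [0.01, -0.891, -0.453]] [438.72168681   0.         316.83062955]
top [0.47523568 0.24630534 0.93358104] [[-0.013, -0.989, 0.147], [-1.0, 0.012, -0.008], [0.006, -0.147, -0.989]] [412.49110231   0.         326.12736073]
{'t': 0.1, 'joints': [71.134, 23.945, -0.59, 92.48, 0.27, 63.638, -3.035], 'qd': [0.016, -0.016, -0.018, -0.007, 0.136, 0.069, 0.007], 'effort': [0.002, -86.582, 0.68, -43.564, 0.019, 0.005, 0.0], 'eef_pos': [0.177, -0.599, 0.231], 'tool_rot': [[0.959, 0.284, -0.0], [0.284, -0.959, 0.001], [-0.0, -0.001, -1.0]], 'wrist_force': [0.959, 0.343, 0.378], 'moment': [-0.053, 0.037, 0.034], 'grip_force': 0.0, 'gripper_width': 0.999}
```

View pics/scene1.png

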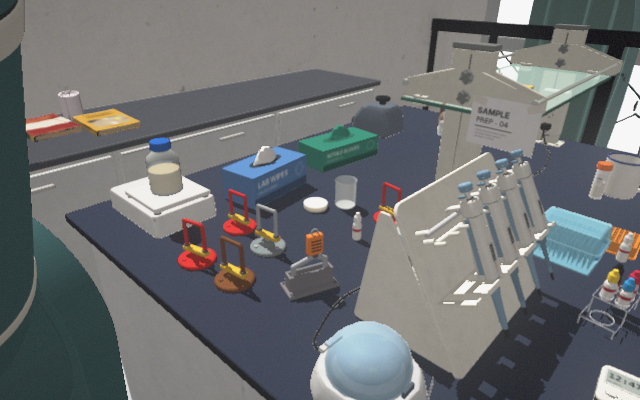

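View pics/top1.png

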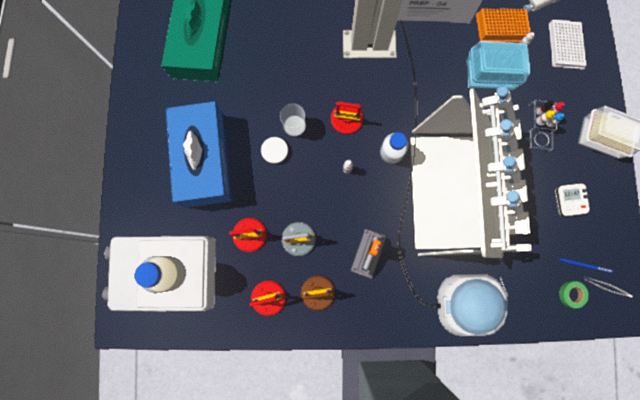

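Scene picture: the hook in its grey rest has its orange grip at (315,244). The eyes of the anchor's shape are red (240,215), red (197,248), brown (235,270), red (388,207) and grey (267,235). In the top view these are red (249,235), red (268,297), brown (318,292), red (347,117) and grey (299,239). Only the grey one fits the description, since brown and red are ruled out. I'll confirm it in one enlarged crop.

Run:
```python
from h import *
a=load('scene')['pixels'][185:305,220:350]; b=load('top')['pixels'][210:300,270:400]
A=cv2.resize(a,None,fx=4.6,fy=4.6,interpolation=cv2.INTER_CUBIC)[:,:,::-1]
cv2.imwrite('pics/crop1.png',A)
cv2.imwrite('pics/crop2.png',cv2.resize(b,None,fx=6,fy=6,interpolation=cv2.INTER_CUBIC)[:,:,::-1])
```

```text
(no output)
```

View pics/crop1.png

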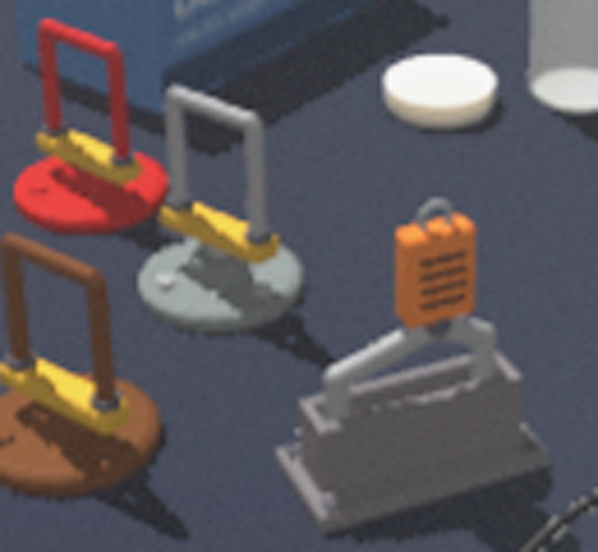

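View pics/crop2.png

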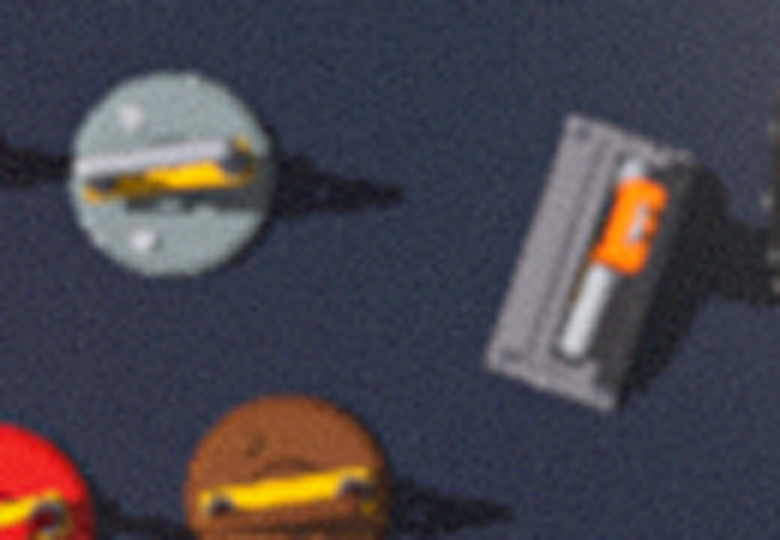

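The crop confirms it. The grey eye has its bar ends at about scene (258,206)/(276,211) and top (283,238)/(310,235). The hook stands in its rest with the long hinge side towards the robot and the nose away from it. Now for the numbers.

```bash
cat > meas.py <<'E'
from h import *
S,T=load('scene'),load('top')
def cr(u,v): return np.array([270+(u+.5)/6-.5,210+(v+.5)/6-.5])
def cs(u,v): return np.array([220+(u+.5)/4.6-.5,185+(v+.5)/4.6-.5])
print('rest corners z=.006')
C=[onz(T,cr(*p),.006) for p in [(572,113),(690,152),(612,410),(487,368)]]
for p in C: print(p.round(4))
C=np.array(C);print('size',np.linalg.norm(C[0]-C[1]),np.linalg.norm(C[1]-C[2]),'centre',C.mean(0),'yaw',np.degrees(np.arctan2(*((C[0]+C[1]-C[2]-C[3])[[1,0]]))))
for n,c,box in(('scene',S,(295,225,335,275)),('top',T,(355,225,395,265))):
    h=cv2.cvtColor(c['pixels'],cv2.COLOR_RGB2HSV); m=((h[...,0]<16)&(h[...,1]>150)&(h[...,2]>110)).astype(np.uint8)
    k=np.zeros_like(m);x0,y0,x1,y1=box;k[y0:y1,x0:x1]=1;m*=k
    q=cv2.findContours(m,0,2)[0]; q=max(q,key=cv2.contourArea); print(n,cv2.boundingRect(q),cv2.minAreaRect(q),np.array(cv2.mean(np.indices(m.shape)[1].astype(float),m)[0]),cv2.mean(np.indices(m.shape)[0].astype(float),m)[0])
# ring top/ grip
print('grip centre', tri(S,cs(436,270),T,cr(634,226)))
print('frame hinge-side corner',tri(S,cs(335,380),T,cr(572,352)))
for a,b in (((175,95),(82,167)),((257,122),(238,150))): print('bar end',tri(S,cs(*a),T,cr(*b)))
# foot circle
h=cv2.cvtColor(T['pixels'],cv2.COLOR_RGB2HSV)[205:270,270:330]
g=cv2.cvtColor(T['pixels'],cv2.COLOR_RGB2GRAY)[205:270,270:330]
m=(g>90).astype(np.uint8); q=max(cv2.findContours(m,0,2)[0],key=cv2.contourArea)
hull=cv2.convexHull(q); e=cv2.fitEllipse(hull); print(e)
c=np.array(e[0])+[270,205]; print('foot centre z=.008',onz(T,c,.008), 'r', 38*1, (onz(T,c+[e[1][0]/2,0],.008)-onz(T,c,.008)))
E
python3 meas.py
```

```text
rest corners z=.006
[0.5543 0.1523 0.006 ]
[0.539  0.1083 0.006 ]
[0.4437 0.1403 0.006 ]
[0.4598 0.1863 0.006 ]
size 0.046652299289317314 0.1005177530409331 centre [0.49918966 0.14679129 0.006     ] yaw -19.181327462658285
scene (306, 232, 17, 24) ((314.5000305175781, 243.5), (22.431814193725586, 16.089834213256836), 86.633544921875) 313.9473684210526 242.89097744360902
top (368, 240, 13, 16) ((374.3500061035156, 246.95001220703125), (8.854375839233398, 15.495158195495605), 18.43494987487793) 374.566265060241 247.54216867469881
grip centre (array([0.50833566, 0.14069662, 0.09055268]), np.float64(0.00019388556632486488))
frame hinge-side corner (array([0.46718692, 0.15778646, 0.05124275]), np.float64(0.003871525313874317))
bar end (array([0.53193725, 0.32731911, 0.09084171]), np.float64(0.0029748173350033786))
bar end (array([0.53588838, 0.27472151, 0.09514294]), np.float64(0.0007044697793782647))
((27.489421844482422, 33.580810546875), (33.00926971435547, 34.07769012451172), 10.765830039978027)
foot centre z=.008 [0.53325104 0.30435921 0.008     ] r 38 [-0.00045659 -0.03699506  0.        ]
```

Run:
```python
from h import *
S,T=load('scene'),load('top')
for n,a,b in (('rack apex',(490,155),(460,97)),('pip1',(464,187),(516,212)),('pip4',(518,155),(502,95)),('dome',(365,325),(473,303)),('bottle',(160,145),(148,274))):
    print(n,tri(S,a,T,b))
```

```text
rack apex (array([ 0.78455702, -0.02128497,  0.22163533]), np.float64(0.02592905929595466))
pip1 (array([ 0.55967151, -0.08526996,  0.25561306]), np.float64(0.010417665073320283))
pip4 (array([ 0.77271677, -0.08193715,  0.2446595 ]), np.float64(0.0057177913969229666))
dome (array([ 0.39480707, -0.05536044,  0.0992684 ]), np.float64(0.0068392681300626715))
bottle (array([0.46084917, 0.56773724, 0.180396  ]), np.float64(0.001770808061941679))
```

```bash
python3 -m handwheel '0 0 0 0 0 1.5 1; 0 0 0 0 0 3 1; 0 0 0 0 0 4.5 1; 0 0 0 0 0 5.5 1'
```

```text
t: 0.6
eef_pos: [0.1774, -0.5992, 0.4541]
tool_rot: [[0.959, 0.284, 0.001], [0.284, -0.959, -0.002], [0.0, 0.002, -1.0]]
wrist_force: [1.0, 0.4, 0.3]
gripper_width: 0.999
grip_force: 0.0
```

```bash
python3 -m handwheel '0 0 .5 .57 1.28 0 1; 0 0 1 1.14 2.56 0 1; 0 0 1.5 1.71 3.84 0 1; 0 0 2 2.28 5.12 0 1; 0 0 2.5 2.85 6.4 0 1; 0 0 3 3.42 7.68 0 1; 0 0 3.5 4 8.96 0 1; 0 0 4 4.57 10.24 0 1; 0 0 4.5 5.14 11.52 0 1; 0 0 5 5.7 12.8 0 1'
python3 -m handwheel '0 0 .5 .6 1.4 0 1; 0 0 1 1.2 2.8 0 1; 0 0 1.4 1.8 4.2 0 1; 0 0 1.75 2.3 5.6 0 1; 0 0 1.75 2.58 5.7 -1.2 1; 0 0 1.75 2.58 5.7 -2.5 1; 0 0 1.75 2.58 5.7 -3.8 1; 0 0 1.75 2.58 5.7 -5 1;0 0 1.75 2.58 5.7 -5 1'
```

```text
t: 1.85
eef_pos: [0.4056, -0.0855, 0.4512]
tool_rot: [[0.55, 0.835, -0.0], [0.835, -0.55, -0.0], [-0.0, 0.0, -1.0]]
wrist_force: [1.1, -0.8, 0.3]
gripper_width: 0.999
grip_force: 0.0
t: 2.98
eef_pos: [0.5071, 0.1402, 0.249]
tool_rot: [[0.334, 0.943, -0.005], [0.943, -0.334, -0.001], [-0.002, -0.005, -1.0]]
wrist_force: [1.1, 1.0, 1.5]
gripper_width: 1.001
grip_force: 0.0
```

```bash
python3 -m handwheel '0 0 0 .02 .02 -1 1; 0 0 0 .02 .02 -2 1; 0 0 0 .02 .02 -3 1; 0 0 0 .02 .02 -3.7 1; 0 0 0 .02 .02 -4.1 1; 0 0 0 .02 .02 -4.3 1; 0 0 0 .02 .02 -4.3 1' 60
python3 - <<'E'
from h import *
c=shot('scene'); cv2.imwrite('pics/s2.png',cv2.resize(c['pixels'][130:310,210:430],None,fx=3.3,fy=3.3)[:,:,::-1])
E
```

```text
t: 3.85
eef_pos: [0.5099, 0.1416, 0.08]
tool_rot: [[0.334, 0.943, 0.001], [0.943, -0.334, 0.0], [0.0, 0.001, -1.0]]
wrist_force: [-0.0, 0.2, 0.2]
gripper_width: 0.998
grip_force: 0.0
```

View pics/s2.png

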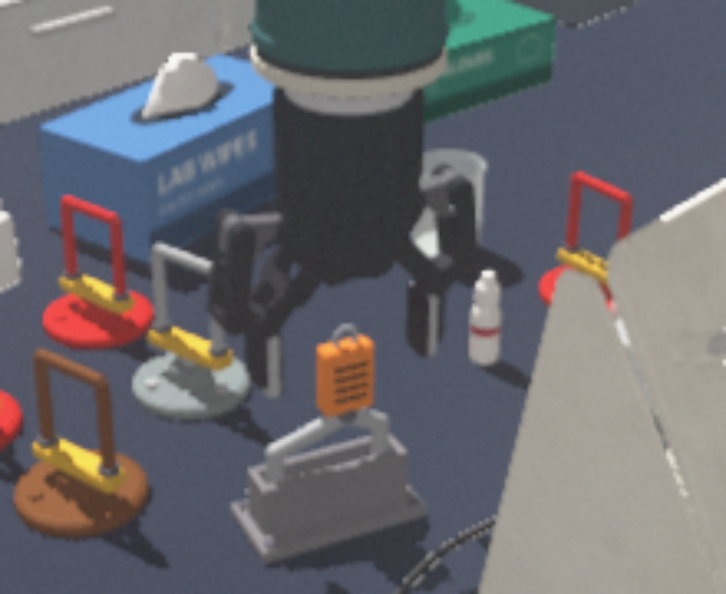

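The picture shows the open fingers straddling the orange grip (345,375), evenly on both sides along the hook's x. I close now.

```bash
python3 -m handwheel '0 0 0 0 0 0 -1; 0 0 0 0 0 0 -1; 0 0 0 0 0 0 -1; 0 0 0 0 0 0 -1; 0 0 0 0 0 0 -1; 0 0 0 0 0 0 -1' 90
python3 - <<'E'
from h import *
s=bot.read_state(); print({k:np.round(s[k],3).tolist() for k in s})
E
```

```text
t: 4.65
eef_pos: [0.5097, 0.1416, 0.0796]
tool_rot: [[0.334, 0.943, 0.001], [0.943, -0.334, 0.0], [0.0, 0.0, -1.0]]
wrist_force: [-0.7, -0.4, 5.1]
gripper_width: 0.333
grip_force: 88.3
{'t': 4.65, 'joints': [13.068, 31.514, -39.984, 111.927, 27.669, 46.354, -61.887], 'qd': [0.032, 0.063, 0.005, -0.06, 0.08, 0.007, 0.022], 'effort': [-0.13, -73.702, -13.642, -29.709, -0.051, -0.182, 0.008], 'eef_pos': [0.51, 0.142, 0.08], 'tool_rot': [[0.334, 0.943, 0.001], [0.943, -0.334, 0.0], [0.0, 0.0, -1.0]], 'wrist_force': [-0.696, -0.379, 5.072], 'moment': [-0.163, 0.025, -0.03], 'grip_force': 88.256, 'gripper_width': 0.333}
```

```bash
python3 -m handwheel '0 0 0 0 0 .4 -1; 0 0 0 0 0 1.2 -1; 0 0 0 0 0 2.2 -1; 0 0 0 0 0 3.2 -1; 0 0 0 0 0 4 -1; 0 0 .6 .1 .8 4 -1; 0 0 1.4 .25 1.8 4 -1; 0 0 2.2 .45 2.8 4 -1; 0 0 3.05 .6 3.7 4 -1; 0 0 3.05 .6 4.03 4 -1'
python3 -m handwheel '0 0 0 0 0 0 -1; 0 0 0 0 0 0 -1'
python3 - <<'E'
from h import *
P=[]
for n,(x0,y0,x1,y1) in (('scene',(215,130,335,265)),('top',(250,190,350,290))):
    c=shot(n); a=cv2.resize(c['pixels'][y0:y1,x0:x1],None,fx=4,fy=4,interpolation=cv2.INTER_CUBIC); P.append(cv2.copyMakeBorder(a,0,540-a.shape[0],0,0,0) if a.shape[0]<540 else a)
P=np.hstack(P); P=cv2.resize(P,(790,int(P.shape[0]*790/P.shape[1]))); print(P.shape, 790/880)
cv2.imwrite('pics/m3.png',P[:,:,::-1])
E
```

```text
t: 5.9
eef_pos: [0.5328, 0.3047, 0.2398]
tool_rot: [[-0.088, 0.996, -0.001], [0.996, 0.088, 0.001], [0.001, -0.001, -1.0]]
wrist_force: [-0.1, -0.2, -1.3]
gripper_width: 0.337
grip_force: 89.2
t: 6.15
eef_pos: [0.5336, 0.3014, 0.2395]
tool_rot: [[-0.083, 0.997, 0.0], [0.997, 0.083, -0.001], [-0.001, 0.0, -1.0]]
wrist_force: [0.7, -0.3, -0.9]
gripper_width: 0.332
grip_force: 89.2
(484, 790, 3) 0.8977272727272727
```

View pics/m3.png

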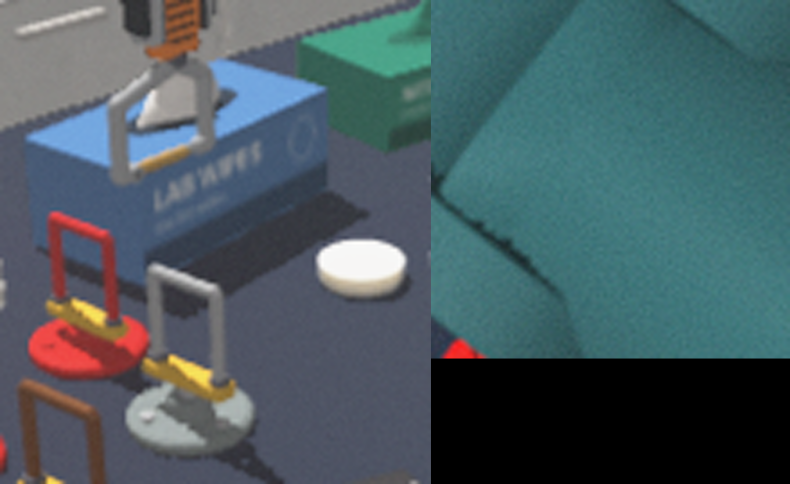

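The hook hangs upright in the gripper above the grey eye, gate down, with its hinge corner at crop (122,180) and nose at (210,147). Eye bar ends are at (153,272) and (218,292). I'll check this against the projection.

Run:
```python
from h import *
S=load('scene'); R=np.array([[.997,-.083,0],[.083,.997,0],[0,0,1]])
f=lambda uv:(uv-[215,130]+.5)*3.591
o=np.array([.5336,.3014,.2395-.072])
print('hook pts hinge corner ctr(-42,5) nose(22,5), gate hinge, gate end, seat rod(0,57)')
for h in [(-42,0,5),(22,0,5),(-34,0,5),(8,0,5),(0,0,57)]: print(h,f(proj(S,o+R@np.array(h)/1e3)).round(1))
for z in(.090,.100,.106):
  print('bar ends',z,[f(proj(S,np.array([.5335,.3025,z-.004])+R@np.array([0,y,0]))).round(1).tolist() for y in(.024,-.024)])
print('foot', f(proj(S,[.5333,.3035,.008])))
```

```text
hook pts hinge corner ctr(-42,5) nose(22,5), gate hinge, gate end, seat rod(0,57)
(-42, 0, 5) [[121.3 177.2]]
(22, 0, 5) [[205.7 141.3]]
(-34, 0, 5) [[132.3 172.5]]
(8, 0, 5) [[188.  148.8]]
(0, 0, 57) [[173.3  62.6]]
bar ends 0.09 [[[153.2, 280.4]], [[213.7, 305.5]]]
bar ends 0.1 [[[152.3, 265.0]], [[213.1, 289.8]]]
bar ends 0.106 [[[151.8, 255.6]], [[212.8, 280.3]]]
foot [[187.33759597 408.48851073]]
```

```bash
python3 -m handwheel '0 0 0 0 0 -.5 -1; 0 0 0 0 0 -1 -1; 0 0 0 0 0 -1.3 -1; 0 0 0 0 0 -1.45 -1; 0 0 0 0 0 -1.45 -1; 0 0 0 0 0 -1.45 -1'
for i in 1; do python3 -m handwheel '0 0 0 0 0 -.05 -1; 0 0 0 0 0 -.1 -1; 0 0 0 0 0 -.15 -1; 0 0 0 0 0 -.2 -1; 0 0 0 0 0 -.2 -1'; done
```

```text
t: 7.0
eef_pos: [0.5335, 0.3029, 0.1817]
tool_rot: [[-0.085, 0.996, 0.0], [0.996, 0.085, 0.0], [0.0, 0.001, -1.0]]
wrist_force: [0.9, 0.7, -0.8]
gripper_width: 0.335
grip_force: 89.1
t: 7.62
eef_pos: [0.5333, 0.3027, 0.1731]
tool_rot: [[-0.085, 0.996, -0.0], [0.996, 0.085, -0.0], [-0.0, -0.0, -1.0]]
wrist_force: [-0.5, -0.1, -1.0]
gripper_width: 0.335
grip_force: 89.1
```

```bash
python3 -m handwheel '0 0 0 0 0 -.025 -1; 0 0 0 0 0 -.05 -1; 0 0 0 0 0 -.05 -1'
python3 -m handwheel '0 0 0 0 0 -.025 -1; 0 0 0 0 0 -.05 -1; 0 0 0 0 0 -.05 -1'
python3 -m handwheel '0 0 0 0 0 -.025 -1; 0 0 0 0 0 -.05 -1; 0 0 0 0 0 -.05 -1'
```

```text
t: 8.0
eef_pos: [0.5334, 0.3027, 0.1712]
tool_rot: [[-0.085, 0.996, -0.0], [0.996, 0.085, -0.0], [-0.0, -0.0, -1.0]]
wrist_force: [0.4, 0.5, -0.9]
gripper_width: 0.334
grip_force: 89.1
t: 8.38
eef_pos: [0.5333, 0.3027, 0.1692]
tool_rot: [[-0.085, 0.996, -0.0], [0.996, 0.085, -0.0], [-0.0, -0.0, -1.0]]
wrist_force: [0.3, -0.0, -1.4]
gripper_width: 0.341
grip_force: 89.1
t: 8.75
eef_pos: [0.5334, 0.3028, 0.1673]
tool_rot: [[-0.085, 0.996, -0.0], [0.996, 0.085, -0.0], [-0.0, -0.0, -1.0]]
wrist_force: [-0.6, 0.6, -0.0]
gripper_width: 0.336
grip_force: 89.2
```

```bash
python3 -m handwheel '0 0 0 0 0 -.025 -1; 0 0 0 0 0 -.025 -1'
python3 -m handwheel '0 0 0 0 0 -.025 -1; 0 0 0 0 0 -.025 -1'
python3 -m handwheel '0 0 0 0 0 -.025 -1; 0 0 0 0 0 -.025 -1'
```

```text
t: 9.0
eef_pos: [0.5334, 0.3028, 0.1664]
tool_rot: [[-0.085, 0.996, 0.0], [0.996, 0.085, 0.0], [0.0, 0.0, -1.0]]
wrist_force: [-0.2, -0.4, 3.4]
gripper_width: 0.33
grip_force: 89.6
t: 9.25
eef_pos: [0.5334, 0.3028, 0.1653]
tool_rot: [[-0.085, 0.996, -0.0], [0.996, 0.085, 0.0], [0.0, -0.0, -1.0]]
wrist_force: [-1.3, -0.7, 4.7]
gripper_width: 0.336
grip_force: 89.7
t: 9.5
eef_pos: [0.5334, 0.3028, 0.1642]
tool_rot: [[-0.085, 0.996, -0.0], [0.996, 0.085, 0.0], [0.0, -0.0, -1.0]]
wrist_force: [-1.1, -0.4, 4.2]
gripper_width: 0.334
grip_force: 89.7
```

First touch was at TCP z ≈ 0.167. The force has levelled off near 5 N, so the gate is giving and the bar is not on the nose. I press on.

```bash
python3 -m handwheel '0 0 0 0 0 -.05 -1; 0 0 0 0 0 -.1 -1; 0 0 0 0 0 -.15 -1; 0 0 0 0 0 -.2 -1'
python3 -m handwheel '0 0 0 0 0 -.05 -1; 0 0 0 0 0 -.1 -1; 0 0 0 0 0 -.15 -1; 0 0 0 0 0 -.2 -1'
```

```text
t: 10.0
eef_pos: [0.5338, 0.3028, 0.1564]
tool_rot: [[-0.085, 0.996, 0.001], [0.996, 0.085, 0.0], [0.0, 0.001, -1.0]]
wrist_force: [0.6, -0.3, 7.5]
gripper_width: 0.331
grip_force: 90.1
t: 10.5
eef_pos: [0.5339, 0.303, 0.1486]
tool_rot: [[-0.085, 0.996, 0.001], [0.996, 0.085, 0.001], [0.0, 0.001, -1.0]]
wrist_force: [-0.2, 0.3, 9.4]
gripper_width: 0.336
grip_force: 90.3
```

```bash
python3 -m handwheel '0 0 0 0 0 -.05 -1; 0 0 0 0 0 -.1 -1; 0 0 0 0 0 -.15 -1'
python3 -m handwheel '0 0 0 0 0 -.05 -1; 0 0 0 0 0 -.1 -1'
python3 -m handwheel '0 0 0 0 0 -.05 -1; 0 0 0 0 0 -.1 -1'
```

```text
t: 10.88
eef_pos: [0.5336, 0.303, 0.1425]
tool_rot: [[-0.085, 0.996, 0.001], [0.996, 0.085, 0.0], [0.0, 0.001, -1.0]]
wrist_force: [-1.9, -0.6, 9.4]
gripper_width: 0.337
grip_force: 90.3
t: 11.12
eef_pos: [0.5331, 0.3029, 0.1383]
tool_rot: [[-0.085, 0.996, -0.0], [0.996, 0.085, 0.0], [0.0, -0.0, -1.0]]
wrist_force: [-4.3, -0.6, 6.8]
gripper_width: 0.335
grip_force: 90.1
t: 11.38
eef_pos: [0.532, 0.3026, 0.1335]
tool_rot: [[-0.086, 0.996, -0.003], [0.996, 0.086, -0.001], [-0.001, -0.003, -1.0]]
wrist_force: [0.0, 1.9, -0.3]
gripper_width: 0.333
grip_force: 91.1
```

The force dropped to zero after 33 mm, so the bar is off the gate's end. I go 6 mm further and look.

```bash
python3 -m handwheel '0 0 0 0 0 -.05 -1; 0 0 0 0 0 -.1 -1; 0 0 0 0 0 -.15 -1; 0 0 0 0 0 -.15 -1'
python3 - <<'E'
from h import *
c=shot('scene'); cv2.imwrite('pics/s4.png',cv2.resize(c['pixels'][175:265,225:315],None,fx=6.5,fy=6.5,interpolation=cv2.INTER_CUBIC)[:,:,::-1])
E
```

```text
t: 11.88
eef_pos: [0.5334, 0.3027, 0.1281]
tool_rot: [[-0.085, 0.996, -0.0], [0.996, 0.085, -0.0], [-0.0, -0.0, -1.0]]
wrist_force: [-0.2, 0.4, -0.0]
gripper_width: 0.34
grip_force: 91.1
```

View pics/s4.png

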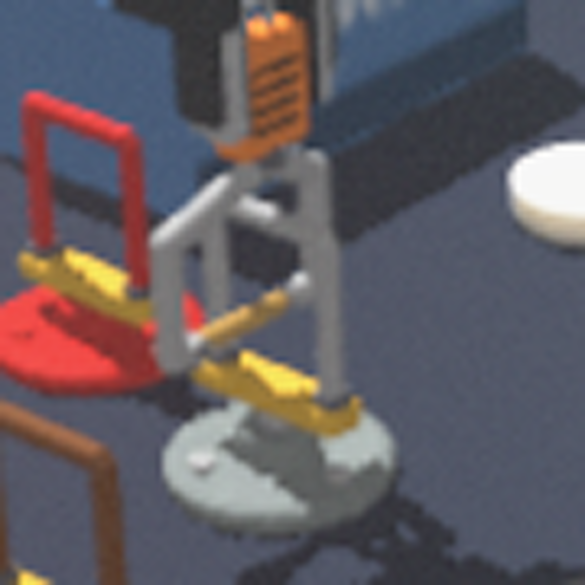

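The bar lies inside the frame, below its top, and the brass gate runs unbroken from (205,335) to the nose at (300,285), so it is shut. Now the pull.

```bash
python3 -m handwheel '0 0 0 0 0 .1 -1; 0 0 0 0 0 .2 -1; 0 0 0 0 0 .3 -1; 0 0 0 0 0 .4 -1; 0 0 0 0 0 .48 -1; 0 0 0 0 0 .48 -1; 0 0 0 0 0 .48 -1'
python3 -m handwheel '0 0 0 0 0 .0125 -1; 0 0 0 0 0 .025 -1; 0 0 0 0 0 .025 -1'
python3 -m handwheel '0 0 0 0 0 .0125 -1; 0 0 0 0 0 .025 -1; 0 0 0 0 0 .025 -1'
```

```text
t: 12.8
eef_pos: [0.5334, 0.3027, 0.1474]
tool_rot: [[-0.085, 0.996, -0.0], [0.996, 0.085, -0.0], [-0.0, -0.0, -1.0]]
wrist_force: [-0.3, 0.1, -1.3]
gripper_width: 0.333
grip_force: 91.1
t: 13.18
eef_pos: [0.5334, 0.3027, 0.1485]
tool_rot: [[-0.085, 0.996, -0.0], [0.996, 0.085, -0.0], [-0.0, -0.0, -1.0]]
wrist_force: [0.3, -0.1, -0.3]
gripper_width: 0.336
grip_force: 91.1
t: 13.55
eef_pos: [0.5334, 0.3028, 0.1495]
tool_rot: [[-0.085, 0.996, 0.0], [0.996, 0.085, 0.0], [0.0, 0.0, -1.0]]
wrist_force: [-0.4, -0.4, -1.4]
gripper_width: 0.336
grip_force: 91.1
```

```bash
python3 -m handwheel '0 0 0 0 0 .0125 -1; 0 0 0 0 0 .025 -1; 0 0 0 0 0 .025 -1'
python3 -m handwheel '0 0 0 0 0 .0125 -1; 0 0 0 0 0 .0125 -1'
python3 -m handwheel '0 0 0 0 0 .0125 -1; 0 0 0 0 0 .0125 -1'
```

```text
t: 13.92
eef_pos: [0.5334, 0.3028, 0.1505]
tool_rot: [[-0.085, 0.996, 0.0], [0.996, 0.085, 0.0], [0.0, 0.0, -1.0]]
wrist_force: [0.2, -0.2, -1.2]
gripper_width: 0.332
grip_force: 91.1
t: 14.18
eef_pos: [0.5334, 0.3027, 0.151]
tool_rot: [[-0.085, 0.996, 0.0], [0.996, 0.085, -0.0], [-0.0, 0.0, -1.0]]
wrist_force: [-0.7, 0.6, -1.3]
gripper_width: 0.333
grip_force: 91.1
t: 14.42
eef_pos: [0.5334, 0.3027, 0.1515]
tool_rot: [[-0.085, 0.996, -0.0], [0.996, 0.085, -0.0], [-0.0, -0.0, -1.0]]
wrist_force: [-0.0, -0.3, -1.7]
gripper_width: 0.333
grip_force: 91.1
```

```bash
python3 -m handwheel '0 0 0 0 0 .0125 -1; 0 0 0 0 0 .0125 -1'
python3 -m handwheel '0 0 0 0 0 .01 -1; 0 0 0 0 0 .01 -1'
```

```text
t: 14.68
eef_pos: [0.5334, 0.3027, 0.152]
tool_rot: [[-0.085, 0.996, -0.0], [0.996, 0.085, -0.0], [-0.0, -0.0, -1.0]]
wrist_force: [-0.7, 0.4, -0.5]
gripper_width: 0.338
grip_force: 91.1
t: 14.92
eef_pos: [0.5334, 0.3027, 0.1524]
tool_rot: [[-0.085, 0.996, 0.0], [0.996, 0.085, 0.0], [0.0, 0.0, -1.0]]
wrist_force: [0.1, 0.0, -1.7]
gripper_width: 0.333
grip_force: 91.1
```

```bash
python3 -m handwheel '0 0 0 0 0 .01 -1; 0 0 0 0 0 .01 -1'
python3 -m handwheel '0 0 0 0 0 .01 -1; 0 0 0 0 0 .01 -1'
python3 -m handwheel '0 0 0 0 0 .01 -1; 0 0 0 0 0 .01 -1'
```

```text
t: 15.18
eef_pos: [0.5334, 0.3027, 0.1528]
tool_rot: [[-0.085, 0.996, -0.0], [0.996, 0.085, -0.0], [-0.0, -0.0, -1.0]]
wrist_force: [0.4, -0.2, -1.9]
gripper_width: 0.335
grip_force: 91.1
t: 15.42
eef_pos: [0.5334, 0.3026, 0.153]
tool_rot: [[-0.085, 0.996, -0.0], [0.996, 0.085, -0.0], [-0.0, -0.0, -1.0]]
wrist_force: [0.5, 0.3, -3.2]
gripper_width: 0.338
grip_force: 90.7
t: 15.68
eef_pos: [0.5333, 0.3026, 0.1533]
tool_rot: [[-0.085, 0.996, -0.0], [0.996, 0.085, -0.0], [-0.0, -0.0, -1.0]]
wrist_force: [0.9, 0.6, -8.1]
gripper_width: 0.334
grip_force: 90.2
```

```bash
python3 -m handwheel '0 0 0 0 0 .0025 -1; 0 0 0 0 0 .0025 -1; 0 0 0 0 0 .0025 -1'
python3 -m handwheel '0 0 0 0 0 0 -1; 0 0 0 0 0 0 -1; 0 0 0 0 0 0 -1'
```

```text
t: 16.05
eef_pos: [0.5333, 0.3026, 0.1535]
tool_rot: [[-0.085, 0.996, -0.0], [0.996, 0.085, -0.0], [-0.0, -0.0, -1.0]]
wrist_force: [0.4, -1.0, -9.6]
gripper_width: 0.337
grip_force: 89.9
t: 16.42
eef_pos: [0.5333, 0.3027, 0.1535]
tool_rot: [[-0.085, 0.996, -0.0], [0.996, 0.085, -0.0], [-0.0, -0.0, -1.0]]
wrist_force: [0.4, 0.3, -12.1]
gripper_width: 0.338
grip_force: 89.9
```

It holds. I ease slightly to sit at about 8 N, then lower.

```bash
python3 -m handwheel '0 0 0 0 0 -.003 -1; 0 0 0 0 0 -.003 -1; 0 0 0 0 0 -.003 -1; 0 0 0 0 0 -.003 -1'
python3 -m handwheel '0 0 0 0 0 -.05 -1; 0 0 0 0 0 -.2 -1; 0 0 0 0 0 -.4 -1; 0 0 0 0 0 -.6 -1; 0 0 0 0 0 -.75 -1; 0 0 0 0 0 -.8 -1; 0 0 0 0 0 -.8 -1; 0 0 0 0 0 -.8 -1'
python3 -m handwheel '0 0 0 0 0 -.0125 -1; 0 0 0 0 0 -.025 -1; 0 0 0 0 0 -.025 -1'
```

```text
t: 16.92
eef_pos: [0.5334, 0.3027, 0.1535]
tool_rot: [[-0.085, 0.996, -0.0], [0.996, 0.085, -0.0], [-0.0, -0.0, -1.0]]
wrist_force: [-0.2, 0.4, -11.9]
gripper_width: 0.334
grip_force: 89.9
t: 17.92
eef_pos: [0.5335, 0.3028, 0.1218]
tool_rot: [[-0.085, 0.996, 0.0], [0.996, 0.085, 0.0], [0.0, 0.0, -1.0]]
wrist_force: [-0.0, -0.3, -0.8]
gripper_width: 0.334
grip_force: 90.8
t: 18.3
eef_pos: [0.5334, 0.3027, 0.1205]
tool_rot: [[-0.085, 0.996, -0.0], [0.996, 0.085, -0.0], [-0.0, -0.0, -1.0]]
wrist_force: [0.2, 0.0, -1.4]
gripper_width: 0.335
grip_force: 90.8
```

```bash
python3 -m handwheel '0 0 0 0 0 -.0125 -1; 0 0 0 0 0 -.025 -1; 0 0 0 0 0 -.025 -1'
python3 -m handwheel '0 0 0 0 0 -.0125 -1; 0 0 0 0 0 -.0125 -1'
```

```text
t: 18.68
eef_pos: [0.5334, 0.3027, 0.1195]
tool_rot: [[-0.085, 0.996, -0.0], [0.996, 0.085, -0.0], [-0.0, -0.0, -1.0]]
wrist_force: [-0.1, -0.1, -0.8]
gripper_width: 0.332
grip_force: 90.8
t: 18.92
eef_pos: [0.5334, 0.3027, 0.119]
tool_rot: [[-0.085, 0.996, -0.0], [0.996, 0.085, -0.0], [-0.0, -0.0, -1.0]]
wrist_force: [-0.6, -0.3, -1.0]
gripper_width: 0.329
grip_force: 90.8
```

```bash
python3 -m handwheel '0 0 0 0 0 -.0125 -1; 0 0 0 0 0 -.0125 -1'
python3 -m handwheel '0 0 0 0 0 -.0125 -1; 0 0 0 0 0 -.0125 -1'
python3 -m handwheel '0 0 0 0 0 -.0125 -1; 0 0 0 0 0 -.0125 -1'
```

```text
t: 19.18
eef_pos: [0.5334, 0.3027, 0.1185]
tool_rot: [[-0.085, 0.996, -0.0], [0.996, 0.085, -0.0], [-0.0, -0.0, -1.0]]
wrist_force: [0.2, 0.2, -1.3]
gripper_width: 0.333
grip_force: 90.8
t: 19.42
eef_pos: [0.5334, 0.3028, 0.1181]
tool_rot: [[-0.085, 0.996, 0.0], [0.996, 0.085, -0.0], [-0.0, 0.0, -1.0]]
wrist_force: [0.1, -0.6, 0.3]
gripper_width: 0.334
grip_force: 91.0
t: 19.68
eef_pos: [0.5336, 0.3028, 0.1178]
tool_rot: [[-0.085, 0.996, 0.0], [0.996, 0.085, 0.0], [0.0, 0.0, -1.0]]
wrist_force: [0.9, 0.3, 2.2]
gripper_width: 0.333
grip_force: 91.5
```

Touched at z ≈ 0.118, with about 3 N on the bar and the bar at the seat. I release gently and look.

```bash
python3 -m handwheel '0 0 0 0 0 0 -1; 0 0 0 0 0 0 -1; 0 0 0 0 0 0 -.3; 0 0 0 0 0 0 -.2; 0 0 0 0 0 0 0; 0 0 0 0 0 0 .3; 0 0 0 0 0 0 .3; 0 0 0 0 0 0 .3' 20
python3 - <<'E'
from h import *
c=shot('scene'); cv2.imwrite('pics/s5.png',cv2.resize(c['pixels'][165:265,225:325],None,fx=5.5,fy=5.5,interpolation=cv2.INTER_CUBIC)[:,:,::-1])
E
```

```text
t: 20.68
eef_pos: [0.5334, 0.3027, 0.1175]
tool_rot: [[-0.085, 0.996, -0.0], [0.996, 0.085, -0.0], [-0.0, -0.0, -1.0]]
wrist_force: [-0.4, 0.0, 0.2]
gripper_width: 0.65
grip_force: 0.0
```

View pics/s5.png

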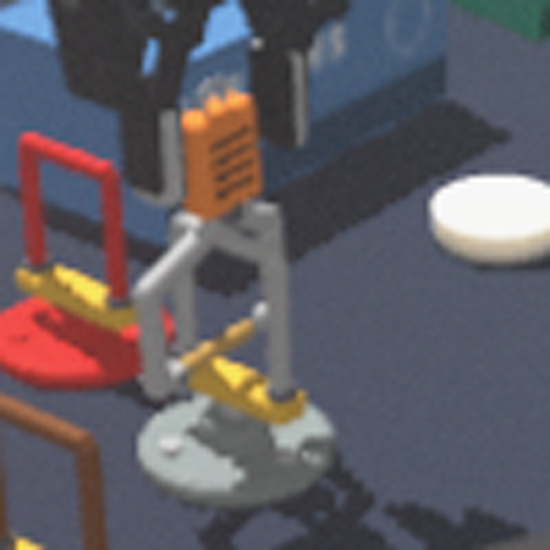

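The hook hangs nearly upright on the bar, gate shut, with the opened fingers clear of the grip at (222,155). I open fully, go up, and check.

```bash
python3 -m handwheel '0 0 0 0 0 0 .7; 0 0 0 0 0 0 1; 0 0 0 0 0 0 1; 0 0 0 0 0 .3 1; 0 0 0 0 0 .8 1; 0 0 0 0 0 1.6 1; 0 0 0 0 0 2.6 1; 0 0 0 0 0 3.6 1; 0 0 0 0 0 4 1; 0 0 0 0 0 4 1'
python3 -m handwheel '0 0 0 0 0 0 1; 0 0 0 0 0 0 1; 0 0 0 0 0 0 1; 0 0 0 0 0 0 1; 0 0 0 0 0 0 1; 0 0 0 0 0 0 1; 0 0 0 0 0 0 1; 0 0 0 0 0 0 1'
python3 - <<'E'
from h import *
c=shot('scene'); cv2.imwrite('pics/s6.png',cv2.resize(c['pixels'][140:290,200:400],None,fx=3.8,fy=3.8,interpolation=cv2.INTER_CUBIC)[:,:,::-1])
E
```

```text
t: 21.98
eef_pos: [0.5336, 0.3029, 0.2789]
tool_rot: [[-0.085, 0.996, 0.002], [0.996, 0.085, 0.001], [0.0, 0.002, -1.0]]
wrist_force: [0.3, 0.6, -0.7]
gripper_width: 0.997
grip_force: 0.0
t: 22.98
eef_pos: [0.5334, 0.3027, 0.2776]
tool_rot: [[-0.085, 0.996, -0.0], [0.996, 0.085, -0.0], [-0.0, -0.0, -1.0]]
wrist_force: [0.5, -0.4, 0.2]
gripper_width: 1.001
grip_force: 0.0
```

View pics/s6.png

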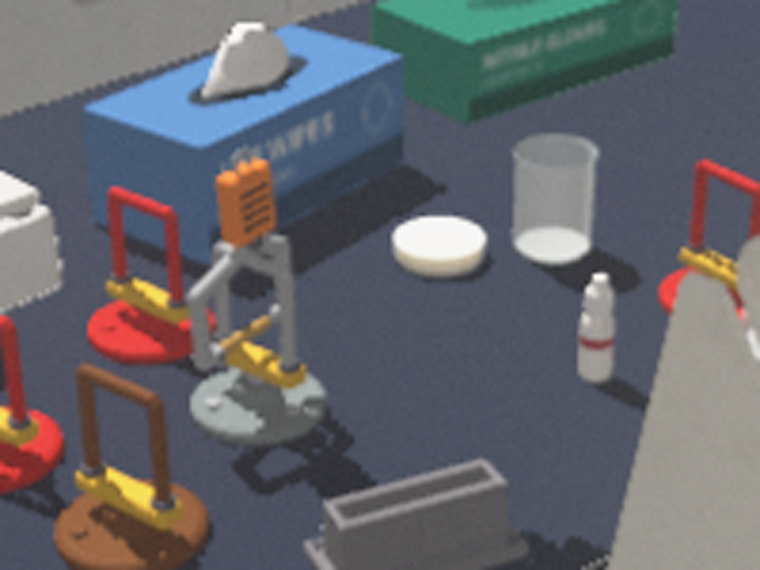

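The hook hangs free and still on the grey eye, with its grip at (245,200) and the gate shut at (250,330). The dish (440,243) and dropper (597,330) are undisturbed, and the gripper is well clear. I hand in.

```bash
python3 -c "
from cell import bot
print(bot.finish_job())"
```

```text
the job is handed in; nothing more can be done
None
```

The hook hangs on the grey eye's bar with its gate shut, released and handed in at about 23 s; the proof pull read 9 to 11 N net of the hook's weight, over the 8 N asked, and no reading on the eye passed about 11 N.

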